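Pin the swing-out tray of the toolbox shut

ROBOT

A 6-joint arm with a two-finger parallel gripper is mounted at the origin on the work surface. World frame = base frame: x ahead of the robot, y to its left, z up, the work surface at z = 0. Lengths are in m, angles in rad, forces in N, time in s.
With the tool pointing down it reaches from about 0.35 to 0.875 m from the base axis. Payload 4.2 kg.
Tool frame: the origin (TCP) lies on the centre line of the jaws, within the pads' length; the fingertips stand 17 mm ahead of it and the grasp point (between the pads) lies 2 mm behind it (ctrl.tip_reach is the distance from the TCP to the fingertips, in m); z points along the fingers, y is the line along which they close (so a half turn about z gives the same grasp; the last joint's range is limited). The gripper opens to 87 mm and grips with 3 to 60 N. Pads are 19 mm wide; open, the fingers measure 117 mm over their backs; the gripper's body (75 mm by 190 mm) begins 51 mm behind the grasp point.
Start: joints at [1.469, 0.385, 0.008, 0, -1.194, -0.259], TCP at [0.221, 0.585, 0.215] pointing down, gripper open.
Joint ranges: [-3.14, 3.14], [-1.21, 2.06], [-1.07, 1.41], [-3.16, 2.05], [-2.99, -0.16], [-3.1, 3.1]. Speed limits (rad/s): [2.79, 2.79, 3.14, 3.14, 3.14, 3.14].

INTERFACE

Orientations are given as a unit quaternion [w, x, y, z].
In Python, from plant import ctrl gives the robot as it stands. The module is installed in compiled form; this text tells all that it offers.
- The arm moves only by the shell command python3 -m pendant 'ROWS' [OPENING] [FORCE]. ROWS is JSON, a list of rows, each a list of 2 entries, a list of its own where there are three numbers: the shift along the tool's x, y, z in cm, then the turn, a rotation vector about the tool's x, y, z in degrees. A call has exactly 8 rows; each row is the pose to reach, as a shift and turn from the pose commanded when the call began, along the tool's axes at that moment; what a row does not reach only later rows make up. A row lasts 1/8 s, in which the tool goes at most 62.5 mm and 10.7 degrees, less where a joint would pass 70% of its speed; a pose out of reach is approached as far as the arm can. A call with a gripper value outside its range is refused whole. OPENING is the finger opening in cm, from 0 to 8.7, set as the call begins (- or left out, the last holds). The fingers move at their own pace and stop on an object; FORCE is the grip in N (left out, the last holds). Time passes only in rows, so rows that repeat a pose let the fingers close, or fill a call up. It gives the time, the measured TCP pose, the force, the opening and the grip force at its end, in the units of the state.
- ctrl.state(): the state, without advancing time (a new reading comes with each control period).
- ctrl.camera(name): name is "scene" or "side" or "wrist"; returns a dict with "pixels" (400x640x3 uint8, blue, green, red), "vertical_fov" (degrees; the focal length in pixels is half the picture's height over the tangent of half this angle, whatever the lens; pixels are square), "cx", "cy" (the principal point, pixels), "R" (3x3) and "t" (3): a world point X has camera coordinates R X + t. Camera axes: x right, y down, z forward; pixel columns grow to the right and rows downward; lengths in m; the calibration is good to about 2 mm. A picture is of the moment at which its call begins. There is no depth.
- ctrl.close_job(): hands the job in; it is judged then, once.
The state is a dict: "t": time; "joint_pos": joint angles; "dq": joint speeds; "tau": joint torques, N m; "tcp_pos": TCP position; "tool_rot": TCP orientation; "force": force on the tool from outside, world axes, zero at the start; "ft_torque": the same for the moment, N m; "finger_gap": finger opening in m; "grasp_force": force on a finger pad.
Only numpy, scipy, OpenCV 4.12 (cv2) and the standard library are available. Lean on these libraries where they do the work, as an engineer would, in place of code of your own. Each camera call takes 0.05 s, during which the arm holds its last target. There are 200 camera calls.

TASK

Swing the parts tray on the toolbox's side fully shut, so that the knuckle on its end comes right under the knuckle fixed to the toolbox. Then take the long collared pin from the wooden block (not the short collared pin or the plain rod) and drop it down through both knuckles until its collar rests on the upper one; leave it there, upright, with the tray still shut.

Things in the scene. Friction and masses are not known exactly. Their poses are not given: they have to be found in the camera images.
- tray (a joint): Opening angle (rad) of the tray, an open grey trough on a vertical pivot on the +y side of a fixed grey toolbox (380 x 200 x 130 mm high; lid open to 320 mm on its -y rim). 0 = shut against its stop, knuckles in line; larger = swung out, clockwise from above. Starts 0.3 to 0.55; stays where left; 1 to 3 N at mid-length moves it.
- tray_eye (a point): Centre of the top mouth of the steel knuckle on the tray's free end: upright tube 48 outside, bore 28 right through, from 60 to 85 mm above the floor. Tray's axes: pivot axis 220 mm from here at +x; +y outward from the toolbox. Trough: x 30 to 230, y -30 to 30, walls 4, from 30 to 80 above the floor, empty. Push its outer (+y) wall towards -y to shut.
- box_eye (a point): Centre of the top mouth of the steel knuckle fixed to the toolbox: upright tube 48 outside, bore 28 right through, from 95 to 120 mm above the floor; its bracket is no higher. Toolbox's axes: x along its length to the pivot, +y outward from its side, which is 45 mm away at -y, rim 130 high. With the tray shut, tray_eye is 35 mm straight below.
- hinge_pin: Long collared steel pin, upright in one of 3 holes (75 apart along about the pin's x axis, 30 deep, 15.5 wide) of a fixed wooden block 230 x 70 x 45 mm. Origin at its tip, z up. Shank 14 thick, 0 to 90, round-ended; collar 44 across, 90 to 96; round grip 24 thick, 96 to 136. 130 g. Other holes: pin alike but shank 32; plain rod 14 x 120.
There are look-alikes about, which are no part of the job. What is shaped like the hinge_pin but red or yellow is not meant.

How it is judged:
By the outcome, as a careful person would: the job done as asked, in the order asked, and still so for the second after the job is handed in, with the robot touching nothing.
It also fails if it takes over 64 s, if anything falls off the work surface, if the arm or the gripper's body presses on something with over 40 N, if the wrist force passes 120 N, or if a joint passes its speed limit or range.

## Working session

There is one attempt and no reset: what is moved stays moved. The work goes in short steps, Python scripts to look and compute and a shell command to move; the robot and the scene stay as the last step left them, time stands still between calls to the robot, and variables do not carry over. Pictures are saved under pics/ and viewed, at most 13 in all, crops included, and the job is handed in when it is done.

```bash
mkdir -p pics; cat > h.py <<'E'
import numpy as np, cv2
from plant import ctrl
def snap(n,f):
    c=ctrl.camera(n); cv2.imwrite('pics/'+f,c['pixels']); np.save('pics/'+f+'.npy',c,allow_pickle=True); return c
def load(f): return np.load('pics/'+f+'.npy',allow_pickle=True).item()
def foc(c): return 200/np.tan(np.radians(c['vertical_fov'])/2)
def proj(c,X):
    p=np.array(c['R'])@np.array(X)+np.array(c['t']); f=foc(c); return p[:2]/p[2]*f+[c['cx'],c['cy']]
def ray(c,u,v):
    R=np.array(c['R']); d=R.T@np.array([(u-c['cx'])/foc(c),(v-c['cy'])/foc(c),1]); return -R.T@np.array(c['t']),d
def onz(c,u,v,z):
    o,d=ray(c,u,v); return o+d*(z-o[2])/d[2]
E
python3 - <<'E'
from h import *
a=snap('scene','a.png');b=snap('side','b.png');c=snap('wrist','c.png')
for k in (a,b,c): print(k['vertical_fov'],k['cx'],k['cy'],np.round(-np.array(k['R']).T@k['t'],3),[x for x in k if x not in('pixels','R','t')])
s=ctrl.state();print(s['t'],s['tcp_pos'],s['tool_rot'])
cv2.imwrite('pics/ab.png',np.vstack([a['pixels'],b['pixels']])[:, :]) 
E
```

```text
43.02270494571836 319.9075954676306 199.30516081821187 [ 1.363 -0.494  0.797] ['vertical_fov', 'cx', 'cy']
52.308416626020815 323.5587404733246 195.35124456404264 [0.13  0.458 0.68 ] ['vertical_fov', 'cx', 'cy']
62.04330153009448 312.7023477522521 202.67678145586248 [0.298 0.556 0.383] ['vertical_fov', 'cx', 'cy']
0.15 [0.22048549 0.58433938 0.21462118] [ 8.15603788e-04  9.83760558e-01 -1.79483958e-01 -8.97491792e-05]
```

View pics/a.png

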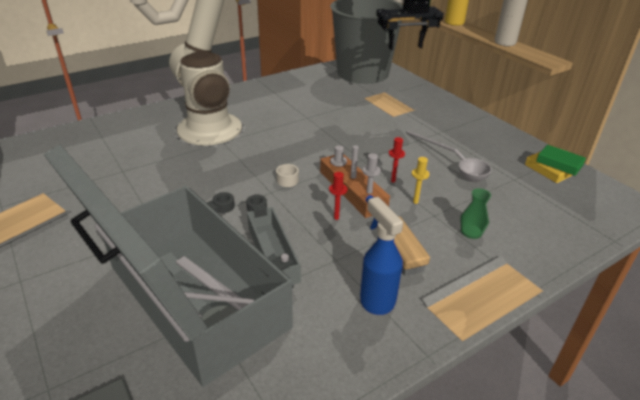

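View pics/b.png

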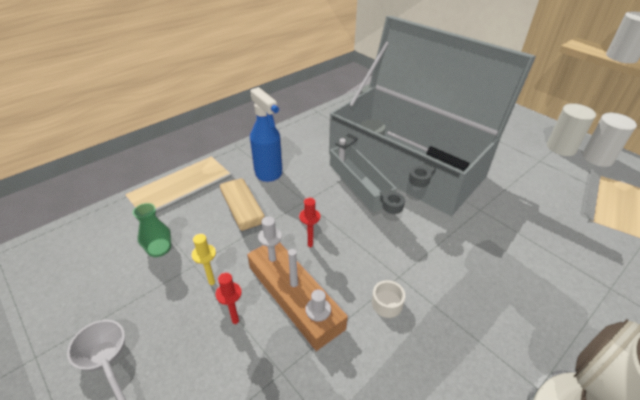

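```bash
python3 - <<'E'
from h import *
a=load('a.png')['pixels'];b=load('b.png')['pixels']
def cr(i,x,y,w,h): return cv2.resize(i[y:y+h,x:x+w],(400,300),interpolation=cv2.INTER_CUBIC)
cv2.imwrite('pics/d.png',np.vstack([np.hstack([cr(b,330,125,120,90),cr(b,220,200,200,150)]),np.hstack([cr(a,200,185,120,90),cr(a,300,130,160,120)])]))
E
```

```text
(no output)
```

View pics/d.png

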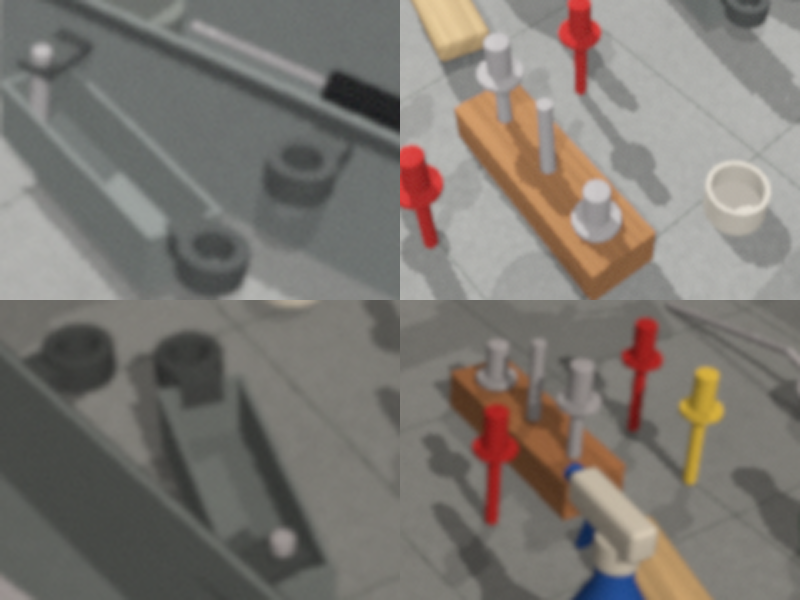

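```bash
cat >> h.py <<'E'
def tri(obs):
    A=[];B=[]
    for c,u,v in obs:
        o,d=ray(c,u,v); d/=np.linalg.norm(d); P=np.eye(3)-np.outer(d,d); A.append(P);B.append(P@o)
    A=np.vstack(A);B=np.hstack(B); x=np.linalg.lstsq(A,B,rcond=None)[0]; return x,np.linalg.norm(A@x-B)
E
python3 - <<'E'
from h import *
a=load('a.png');b=load('b.png')
for n,p,q,z in [('tray',(256.4,200.6),(393.6,197.9),.085),('box',(224,198.5),(420.6,172.1),.12),('pivot',(284.9,256.4),(342.6,139.4),.12),('gtop',(373.2,156.8),(269,221),.151),('collar',(371.2,171.2),(269.5,237.5),.111)]:
    x,r=tri([(a,*p),(b,*q)]); print(n,x.round(4),r.round(4),'a',onz(a,*p,z).round(4),'b',onz(b,*q,z).round(4))
s=ctrl.state();print(s['tcp_pos'],s['tool_rot'])
# block top edge corners in side
for p in [(400+57,108),(400+253,238),(400+195,280),(400+110,88)]:
    print(onz(b,220+(p[0]-400)/2,200+p[1]/2,.045).round(3))
from scipy.spatial.transform import Rotation as R
q=s['tool_rot'];print(R.from_quat([q[1],q[2],q[3],q[0]]).as_matrix().round(3))
E
```

```text
tray [ 0.5121 -0.0968  0.0836] 0.0006 a [ 0.5142 -0.0974  0.085 ] b [ 0.511  -0.0959  0.085 ]
box [ 0.5073 -0.1734  0.1177] 0.0022 a [ 0.512  -0.1737  0.12  ] b [ 0.5053 -0.1726  0.12  ]
pivot [ 0.7256 -0.1449  0.1042] 0.0018 a [ 0.7411 -0.152   0.12  ] b [ 0.7088 -0.1295  0.12  ]
gtop [0.5801 0.1827 0.147 ] 0.0024 a [0.5858 0.18   0.151 ] b [0.5756 0.1836 0.151 ]
collar [0.5789 0.1842 0.1044] 0.0001 a [0.5864 0.1776 0.111 ] b [0.5738 0.1874 0.111 ]
[0.22048549 0.58433938 0.21462118] [ 8.15603788e-04  9.83760558e-01 -1.79483958e-01 -8.97491792e-05]
[0.617 0.214 0.045]
[0.383 0.167 0.045]
[0.387 0.231 0.045]
[0.603 0.158 0.045]
[[ 0.936 -0.353 -0.   ]
 [-0.353 -0.936 -0.002]
 [ 0.     0.002 -1.   ]]
```

```bash
cat >> h.py <<'E'
from scipy.spatial.transform import Rotation as Ro
def rel(target,yaw=None):
    """shift cm in tool axes to world target, turn deg so tool x has yaw (deg), tool down"""
    s=ctrl.state(); q=s['tool_rot']; R0=Ro.from_quat([q[1],q[2],q[3],q[0]])
    sh=R0.inv().apply(np.array(target)-s['tcp_pos'])*100
    y0=R0.as_matrix()[:,0]; y0=np.degrees(np.arctan2(y0[1],y0[0]))
    rv=None
    if yaw is not None:
        cy,sy=np.cos(np.radians(yaw)),np.sin(np.radians(yaw))
        Rt=Ro.from_matrix(np.array([[cy,sy,0],[sy,-cy,0],[0,0,-1]]))
        rv=np.degrees((R0.inv()*Rt).as_rotvec())
    print('t',s['t'],'tcp',np.round(s['tcp_pos'],4),'yaw',y0.round(1),'shift',sh.round(2),'turn',None if rv is None else rv.round(1))
E
python3 - <<'E'
from h import *
b=load('b.png')
print('bottle base',onz(b,268,178,0).round(3),'redA',onz(b,310,246,0).round(3),'redB',onz(b,235,322,0).round(3),'yellow',onz(b,211,285,0).round(3),'cup',onz(b,388,312,0).round(3))
rel([.573,-.045,.20],-82.6); rel([.579,.184,.25],-82.6)
E
```

```text
bottle base [0.831 0.015 0.   ] redA [ 0.582  0.083 -0.   ] redB [0.533 0.306 0.   ] yellow [0.634 0.297 0.   ] cup [0.36  0.077 0.   ]
t 0.15 tcp [0.2205 0.5843 0.2146] yaw -20.7 shift [55.2  46.43  1.54] turn [ 0.1 -0.1 61.9]
t 0.15 tcp [0.2205 0.5843 0.2146] yaw -20.7 shift [47.68 24.8  -3.49] turn [ 0.1 -0.1 61.9]
```

```bash
python3 -m pendant '[[[4,3.4,-2],[0,0,5]],[[9,7.6,-3.5],[0,0,13]],[[13.5,11.3,-3.5],[0,0,22]],[[18,15.1,-3.5],[0,0,31]],[[22.5,18.9,-3.5],[0,0,40]],[[27,22.7,-3.5],[0,0,49]],[[31.5,26.5,-3.5],[0,0,58]],[[36,30.3,-3.5],[0,0,62]]]' 0
python3 - <<'E'
from h import *
rel([.573,-.045,.20],-82.6)
E
```

```text
t: 1.15
tcp_pos: [0.4509, 0.1724, 0.2505]
tool_rot: [-0.0, 0.75, -0.661, -0.0]
force: [0.4, 1.0, 0.1]
finger_gap: 0.0144
grasp_force: 0.0
t 1.15 tcp [0.4509 0.1724 0.2505] yaw -82.8 shift [23.1  -9.39  5.05] turn [-0.   0.  -0.2]
```

```bash
python3 -m pendant '[[[4,-1.6,0],[0,0,0]],[[9,-3.7,0],[0,0,0]],[[14,-5.7,1],[0,0,0]],[[19,-7.7,3],[0,0,0]],[[23,-9.4,5],[0,0,0]],[[23.1,-9.4,10],[0,0,0]],[[23.1,-9.4,13],[0,0,0]],[[23.1,-9.4,13],[0,0,0]]]'
python3 - <<'E'
from h import *
rel([.573,-.045,.083],-82.6)
c=snap('side','e.png'); a=snap('scene','e2.png')
cr=lambda i,x,y,w,h: cv2.resize(i[y:y+h,x:x+w],(400,300),interpolation=cv2.INTER_CUBIC)
cv2.imwrite('pics/e3.png',np.hstack([cr(c['pixels'],300,90,200,150),cr(a['pixels'],180,150,160,120)]))
E
```

```text
t: 2.15
tcp_pos: [0.5711, -0.0435, 0.1177]
tool_rot: [0.003, 0.751, -0.661, -0.002]
force: [0.3, 0.2, 0.4]
finger_gap: 0.0003
grasp_force: 0.0
t 2.15 tcp [ 0.5711 -0.0435  0.1177] yaw -82.7 shift [ 0.18 -0.19  3.47] turn [ 0.4 -0.  -0.1]
```

View pics/e3.png

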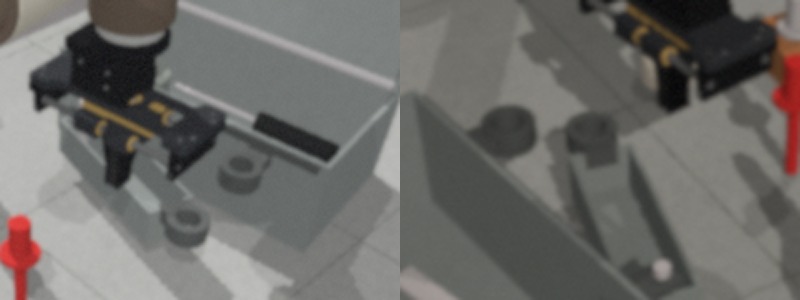

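```bash
python3 -m pendant '[[[0.2,0,2],[0,0,0]],[[0.2,0,3.4],[0,0,0]],[[1,0,3.5],[0,0,0]],[[2.2,0,3.5],[0,0,0]],[[3.5,0,3.5],[0,0,0]],[[4.7,0,3.5],[0,0,0]],[[6,0,3.5],[0,0,0]],[[6.9,0,3.5],[0,0,0]]]'
python3 -m pendant '[[[0.1,0,0],[0,0,0]],[[0.2,0,0],[0,0,0]],[[0.3,0,0],[0,0,0]],[[0.4,0,0],[0,0,0]],[[0.5,0,0],[0,0,0]],[[0.6,0,0],[0,0,0]],[[0.7,0,0],[0,0,0]],[[0.8,0,0],[0,0,0]]]'
```

```text
t: 3.25
tcp_pos: [0.582, -0.1125, 0.0855]
tool_rot: [-0.0, 0.751, -0.661, 0.0]
force: [-0.5, 0.0, -0.1]
finger_gap: 0.0005
grasp_force: 0.0
t: 4.25
tcp_pos: [0.583, -0.1194, 0.0854]
tool_rot: [0.0, 0.751, -0.66, 0.0]
force: [-0.8, -0.7, -0.4]
finger_gap: 0.0004
grasp_force: 0.0
```

```bash
python3 -m pendant '[[[0.1,0,0.2],[0,0,0]],[[0.2,0,0.2],[0,0,0]],[[0.3,0,0.2],[0,0,0]],[[0.4,0,0.2],[0,0,0]],[[0.5,0,0.2],[0,0,0]],[[0.6,0,0.2],[0,0,0]],[[0.7,0,0.2],[0,0,0]],[[0.8,0,0.2],[0,0,0]]]'
python3 - <<'E'
from h import *
c=snap('side','f.png'); a=snap('scene','f2.png')
cr=lambda i,x,y,w,h: cv2.resize(i[y:y+h,x:x+w],(400,300),interpolation=cv2.INTER_CUBIC)
cv2.imwrite('pics/f3.png',np.hstack([cr(c['pixels'],300,90,200,150),cr(a['pixels'],180,150,160,120)]))
E
```

```text
t: 5.25
tcp_pos: [0.584, -0.1273, 0.0835]
tool_rot: [-0.0, 0.751, -0.66, 0.0]
force: [0.3, -0.5, -0.4]
finger_gap: 0.0003
grasp_force: 0.0
```

View pics/f3.png

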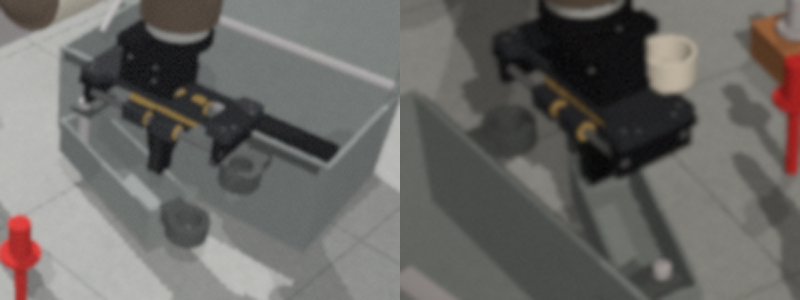

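```bash
python3 - <<'E'
from h import *
print(ctrl.tip_reach)
s=ctrl.state();p=np.array(s['tcp_pos']);print(s['force'],p)
c=load('f.png');a=load('f2.png')
for c_,z in ((c,0.02),(a,0.02)):
    q=p+[0,0,-ctrl.tip_reach]; print(proj(c_,q))
# predicted tray outline
eye=np.array([.512,-.0965]);u=np.array([.2135,-.048])/.2188;n=np.array([-u[1],u[0]])
img=cv2.resize(c['pixels'][90:240,300:500],(800,600),interpolation=cv2.INTER_CUBIC)
def d(pts,col):
    pp=np.array([(proj(c,P)-[300,90])*4 for P in pts]).astype(int); cv2.polylines(img,[pp],True,col,1)
for z in(.08,.03): d([[*(eye+x*u+y*n),z] for x,y in((.03,-.03),(.23,-.03),(.23,.03),(.03,.03))],(0,255,0))
th=np.linspace(0,6.28,30)
d([[eye[0]+.024*np.cos(t),eye[1]+.024*np.sin(t),.085] for t in th],(0,0,255))
d([[.5085+.024*np.cos(t),-.173+.024*np.sin(t),.12] for t in th],(0,0,255))
d([[*(p[:2]+[dx,dy]),p[2]-.017] for dx,dy in((.015,.01),(-.015,.01),(-.015,-.01),(.015,-.01))],(255,0,0))
cv2.imwrite('pics/g.png',img)
E
```

```text
0.017
[ 0.75438567 -0.06514708 -0.17219745] [ 0.58401368 -0.12735676  0.08344597]
[377.73954899 181.868929  ]
[259.42983228 227.9779518 ]
```

View pics/g.png

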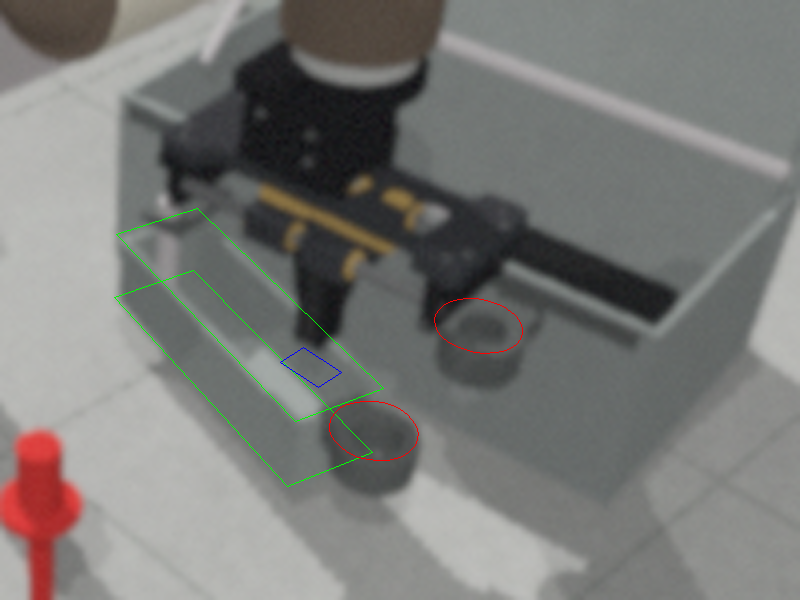

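```bash
python3 - <<'E'
from h import *
c=load('f.png');a=load('f2.png')
print(tri([(c,379.5,174.5),(a,258,221.5)]))
e=load('e.png');e2=load('e2.png')
print(tri([(e,300+116/2,90+184/2),(e2,180+272/2.5,150+108/2.5)]), proj(e,[.5711,-.0435,.1007]),proj(e2,[.5711,-.0435,.1007]))
E
```

```text
(array([ 0.58445644, -0.13026277,  0.08673268]), np.float64(0.00048051716762202837))
(array([ 0.57087593, -0.04335877,  0.12092302]), np.float64(0.0002914770897709198)) [357.40956777 189.04759781] [289.04110319 200.49302301]
```

```bash
python3 - <<'E'
from h import *
a=load('a.png'); p=np.array([.2205,.5843,.2146]); y=np.array([-.353,-.936,0])
for s in(1,-1): print([proj(a,p+s*.05*y+[0,0,dz]).round(0) for dz in(-.017,0,.003)])
for i,o in(('a.png','k'),):
    g=a['pixels'][0:60,370:450].max(2)
    print('\n'.join(''.join('#' if v<45 else '+' if v<70 else '.' for v in r) for r in g[::2]))
E
```

```text
[array([389.,  56.]), array([390.,  51.]), array([390.,  50.])]
[array([419.,  54.]), array([420.,  49.]), array([420.,  48.])]
.................................+##########################+...................
...................++++..........+##########################....................
...................+++++++++....+##########################+....................
..................+++++++++++++++###########################++..................
........+++++++++++++++++++++####################################++.............
......+##++#########################################################++..........
......+#####################++########################################+++.......
......+######################+###########################################+......
......++######################++++++++++++++++###########################+......
++++++++############+..........................++++#####################+.......
+++++++###########+...............................+######+############++........
+++++++############++++++++++.......................++++.++##########+..........

[... 757 characters left out ...]
....................+###+...........................
++++++++++++++++++#####++.......................+###+...........................
++++++++++++++++++#####++.......................+###+...........................
+++++++++++++++++++####+........................................................
++++++++++++++++++++++++........................................................
++++++++++++++++++++++..........................................................
+++++++++++++++++++++...........................................................
+++++++++++++++++++++...........................................................
+...+.++++++++++++++............................................................
```

```bash
python3 -m pendant '[[[-3,0,-0.5],[0,0,0]],[[-7,0,-0.5],[0,0,0]],[[-9,0,0],[0,0,0]],[[-9,0,2.3],[0,0,0]],[[-8,0,2.3],[0,0,0]],[[-6.5,0,2.3],[0,0,0]],[[-5,0,2.3],[0,0,0]],[[-4,0,2.3],[0,0,0]]]'
python3 -m pendant '[[[0.4,0,0],[0,0,0]],[[0.8,0,0],[0,0,0]],[[1.2,0,0],[0,0,0]],[[1.6,0,0],[0,0,0]],[[2,0,0],[0,0,0]],[[2.4,0,0],[0,0,0]],[[2.7,0,0],[0,0,0]],[[3,0,0],[0,0,0]]]'
```

```text
t: 6.35
tcp_pos: [0.5788, -0.089, 0.0608]
tool_rot: [-0.0, 0.75, -0.661, -0.0]
force: [-0.7, 2.2, -0.0]
finger_gap: 0.0005
grasp_force: 1.0
t: 7.35
tcp_pos: [0.5827, -0.1175, 0.0604]
tool_rot: [0.0, 0.751, -0.66, -0.0]
force: [-1.3, 1.4, -0.3]
finger_gap: 0.0004
grasp_force: 0.8
```

Now it pushes with about 2 N. Continue to the stop.

```bash
python3 -m pendant '[[[0.1,0,0],[0,0,0]],[[0.2,0,0],[0,0,0]],[[0.3,0,0],[0,0,0]],[[0.4,0,0],[0,0,0]],[[0.5,0,0],[0,0,0]],[[0.6,0,0],[0,0,0]],[[0.7,0,0],[0,0,0]],[[0.8,0,0],[0,0,0]]]'
python3 -m pendant '[[[0.05,0,0],[0,0,0]],[[0.1,0,0],[0,0,0]],[[0.15,0,0],[0,0,0]],[[0.2,0,0],[0,0,0]],[[0.25,0,0],[0,0,0]],[[0.3,0,0],[0,0,0]],[[0.35,0,0],[0,0,0]],[[0.4,0,0],[0,0,0]]]'
```

```text
t: 8.35
tcp_pos: [0.5832, -0.1216, 0.0605]
tool_rot: [-0.002, 0.751, -0.661, -0.002]
force: [-4.3, 18.4, 5.7]
finger_gap: 0.0004
grasp_force: 9.5
t: 9.35
tcp_pos: [0.5832, -0.1218, 0.0605]
tool_rot: [-0.003, 0.751, -0.66, -0.004]
force: [-5.9, 31.4, 8.8]
finger_gap: 0.0004
grasp_force: 15.9
```

```bash
python3 -m pendant '[[[-1.2,0,0],[0,0,0]],[[-4,0,0],[0,0,0]],[[-5,0,-4],[0,0,0]],[[-5,0,-10],[0,0,0]],[[-7,0,-16],[0,0,0]],[[-12,0,-19],[0,0,0]],[[-18,0,-19],[0,0,0]],[[-22,0,-19],[0,0,0]]]' 5 20
python3 - <<'E'
from h import *
rel([.579,.184,.25],-82.6)
c=snap('side','i.png'); a=snap('scene','i2.png'); w=snap('wrist','i4.png')
cr=lambda i,x,y,w,h: cv2.resize(i[y:y+h,x:x+w],(400,300),interpolation=cv2.INTER_CUBIC)
cv2.imwrite('pics/i3.png',np.vstack([np.hstack([cr(c['pixels'],340,110,120,90),cr(a['pixels'],180,170,120,90)]),np.hstack([cr(w['pixels'],0,0,640,400),cr(c['pixels'],220,180,120,90)])]))
E
```

```text
t: 10.35
tcp_pos: [0.5566, 0.0907, 0.2516]
tool_rot: [-0.001, 0.751, -0.66, 0.001]
force: [0.2, 0.5, -0.1]
finger_gap: 0.0501
grasp_force: 0.0
t 10.35 tcp [0.5566 0.0907 0.2516] yaw -82.6 shift [-8.97 -3.42  0.18] turn [-0.2  0.  -0. ]
```

View pics/i3.png

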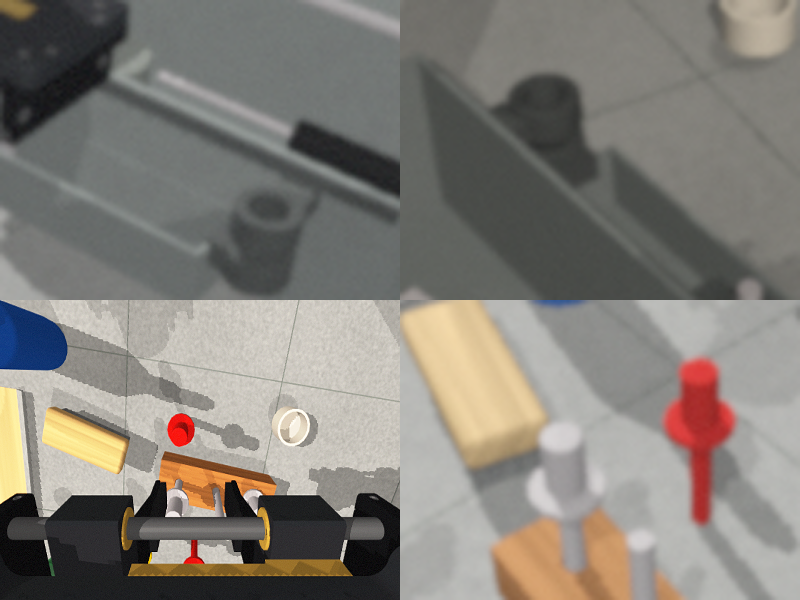

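```bash
python3 -m pendant '[[[-4,-1.7,0],[0,0,0]],[[-8,-3.4,0],[0,0,0]],[[-8.9,-3.5,1],[0,0,0]],[[-8.9,-3.5,4],[0,0,0]],[[-8.9,-3.5,7],[0,0,0]],[[-8.9,-3.5,8.5],[0,0,0]],[[-8.9,-3.5,8.5],[0,0,0]],[[-8.9,-3.5,8.5],[0,0,0]]]'
python3 - <<'E'
from h import *
rel([.5795,.1835,.114],-82.6)
c=snap('side','j.png'); a=snap('scene','j2.png'); w=snap('wrist','j4.png')
cr=lambda i,x,y,w,h: cv2.resize(i[y:y+h,x:x+w],(400,300),interpolation=cv2.INTER_CUBIC)
cv2.imwrite('pics/j3.png',np.vstack([np.hstack([cr(c['pixels'],220,170,120,90),cr(a['pixels'],310,120,120,90)]),np.hstack([cr(w['pixels'],180,200,240,180),0*cr(c['pixels'],220,180,120,90)])]))
E
```

```text
t: 11.5
tcp_pos: [0.5805, 0.1816, 0.1668]
tool_rot: [-0.001, 0.751, -0.661, 0.001]
force: [-0.0, 0.4, 0.8]
finger_gap: 0.0498
grasp_force: 0.0
t 11.5 tcp [0.5805 0.1816 0.1668] yaw -82.7 shift [-0.2   0.09  5.28] turn [-0.1  0.  -0.1]
```

View pics/j3.png

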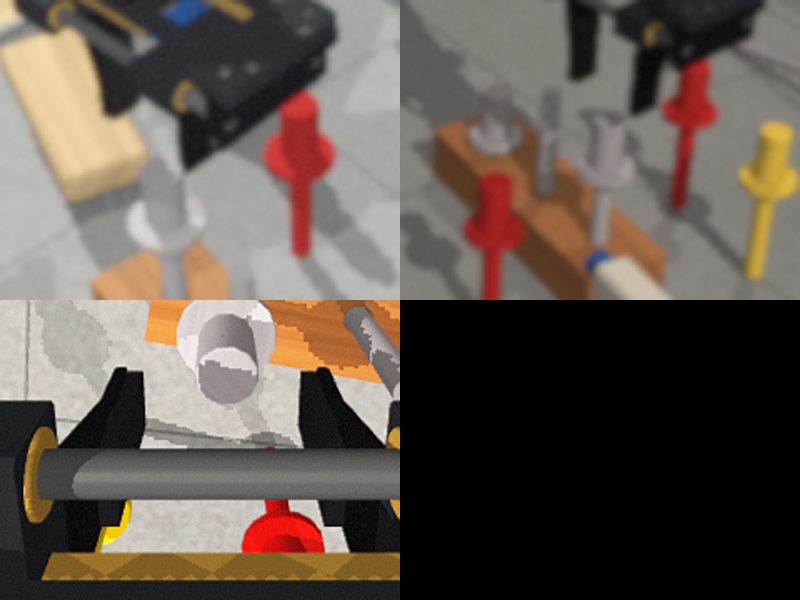

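```bash
python3 - <<'E'
from h import *
w=load('j4.png');a=load('j2.png');b=load('b.png');c=load('j.png')
print('cam',-np.array(w['R']).T@w['t'])
P=(w,316.8,245); print(tri([P,(load('a.png'),373.2,156.8),(b,269,221)]),onz(*P,.151),onz(w,315.6,221,.111))
print(tri([P,(b,269,221)])[0],tri([P,(load('a.png'),373.2,156.8)])[0])
# fingertips from wrist
for u in(128,322):print(onz(w,180+u*.6,200+70*.6,.170))
print('tips side/scene',tri([(c,220+195*.3,170+165*.3),(a,310+(643-400)*.3,120+112*.3)]))
E
```

```text
cam [0.59035092 0.09997348 0.33519225]
(array([0.57864525, 0.1840066 , 0.14755446]), np.float64(0.0034398139322492664)) [0.57782846 0.18390695 0.151     ] [0.57842637 0.18355424 0.111     ]
[0.57713884 0.18358968 0.15013959] [0.57739313 0.18716573 0.14404788]
[0.61155778 0.17766866 0.17      ]
[0.54912209 0.16957149 0.17      ]
tips side/scene (array([0.57969399, 0.18595802, 0.15450852]), np.float64(0.03067406560430202))
```

```bash
python3 -m pendant '[[[-0.3,0.2,0],[0,0,0]],[[-0.3,0.2,2],[0,0,0]],[[-0.3,0.2,3.5],[0,0,0]],[[-0.3,0.2,4.4],[0,0,0]],[[-0.3,0.2,4.8],[0,0,0]],[[-0.3,0.2,5.1],[0,0,0]],[[-0.3,0.2,5.1],[0,0,0]],[[-0.3,0.2,5.1],[0,0,0]]]' 5 30
python3 -m pendant '[[[0,0,0],[0,0,0]],[[0,0,0],[0,0,0]],[[0,0,0],[0,0,0]],[[0,0,0],[0,0,0]],[[0,0,0],[0,0,0]],[[0,0,0],[0,0,0]],[[0,0,0],[0,0,0]],[[0,0,0],[0,0,0]]]' 1.5 30
```

```text
t: 12.65
tcp_pos: [0.5775, 0.1845, 0.1149]
tool_rot: [-0.0, 0.751, -0.66, 0.0]
force: [-0.3, -0.3, -0.5]
finger_gap: 0.05
grasp_force: 0.0
t: 13.65
tcp_pos: [0.5772, 0.1844, 0.1145]
tool_rot: [-0.0, 0.751, -0.66, 0.0]
force: [-1.0, -0.4, 0.5]
finger_gap: 0.0231
grasp_force: 30.0
```

```bash
python3 -m pendant '[[[0,0,-0.5],[0,0,0]],[[0,0,-1.5],[0,0,0]],[[0,0,-3],[0,0,0]],[[0,0,-6],[0,0,0]],[[0,0,-10],[0,0,0]],[[0,0,-14],[0,0,0]],[[0,0,-18],[0,0,0]],[[0,0,-18.5],[0,0,0]]]' 
python3 - <<'E'
from h import *
rel([.508,-.173,.26],-82.6)
E
```

```text
t: 14.65
tcp_pos: [0.5784, 0.1848, 0.3045]
tool_rot: [-0.004, 0.751, -0.66, 0.002]
force: [0.5, -0.3, -1.5]
finger_gap: 0.0234
grasp_force: 30.0
t 14.65 tcp [0.5784 0.1848 0.3045] yaw -82.7 shift [34.6  11.59  4.26] turn [-0.5  0.2 -0.1]
```

```bash
python3 -m pendant '[[[3,1,0],[0,0,0]],[[8,2.7,0],[0,0,0]],[[13,4.4,0],[0,0,0]],[[18,6,0],[0,0,0]],[[23,7.7,0],[0,0,0]],[[28,9.4,0],[0,0,0]],[[32,10.7,0],[0,0,0]],[[34.6,11.6,0],[0,0,0]]]' 
python3 -m pendant '[[[0,0,1],[0,0,0]],[[0,0,2.5],[0,0,0]],[[0,0,3.5],[0,0,0]],[[0,0,4.5],[0,0,0]],[[0,0,5],[0,0,0]],[[0,0,5],[0,0,0]],[[0,0,5],[0,0,0]],[[0,0,5],[0,0,0]]]' 
python3 - <<'E'
from h import *
rel([.508,-.173,.26],-82.6)
c=snap('side','k.png'); a=snap('scene','k2.png'); w=snap('wrist','k4.png')
cr=lambda i,x,y,w,h: cv2.resize(i[y:y+h,x:x+w],(400,300),interpolation=cv2.INTER_CUBIC)
cv2.imwrite('pics/k3.png',np.vstack([np.hstack([cr(c['pixels'],370,110,120,90),cr(a['pixels'],170,130,120,90)]),np.hstack([cr(w['pixels'],180,200,240,180),cr(w['pixels'],0,0,640,400)])]))
E
```

```text
t: 15.65
tcp_pos: [0.5049, -0.1752, 0.2989]
tool_rot: [0.0, 0.75, -0.661, -0.001]
force: [0.2, 0.9, -1.7]
finger_gap: 0.0234
grasp_force: 30.0
t: 16.65
tcp_pos: [0.5065, -0.1736, 0.2499]
tool_rot: [-0.0, 0.751, -0.66, 0.0]
force: [-0.2, -1.4, -1.8]
finger_gap: 0.0231
grasp_force: 30.0
t 16.65 tcp [ 0.5065 -0.1736  0.2499] yaw -82.7 shift [-0.04 -0.16 -1.01] turn [-0.1 -0.  -0.1]
```

View pics/k3.png

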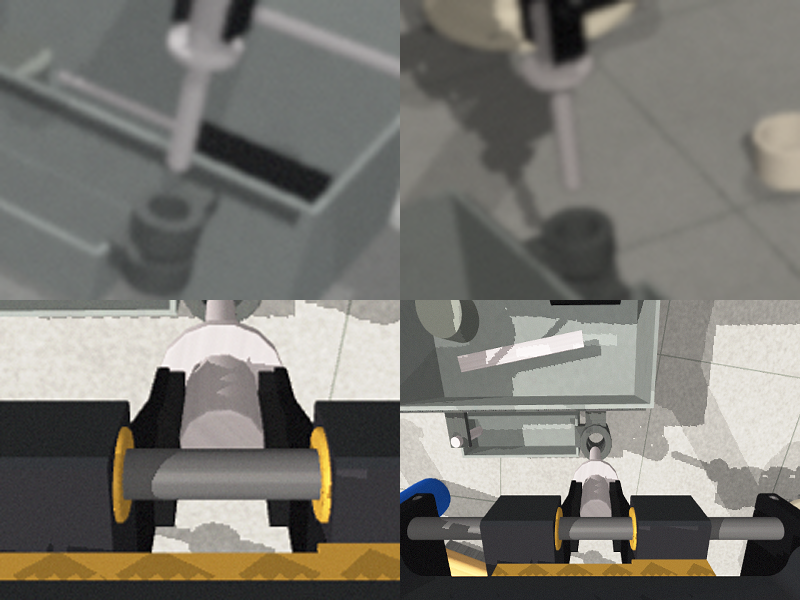

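```bash
python3 - <<'E'
from h import *
c=load('k.png');a=load('k2.png');w=load('k4.png')
B=[(c,420.1,173),(a,223.1,196.9),(w,315,184)]
print('box',tri(B[:2]),tri(B),onz(*B[0],.12),onz(*B[1],.12),onz(*B[2],.12))
T=[(c,423.4,159.0),(a,221.4,185.2)]
print('tip',tri(T),'pred',.2499-.0995)
C=[(c,370+206*.3,110+48*.3),(a,170+153*.3,130+72*.3)]
print('collar',tri(C))
t=np.array([.5065,-.1736,.1504]);print(proj(c,t),proj(a,t),proj(w,t),proj(w,[.508,-.173,.12]))
g=w['pixels'][150:230,270:350].max(2)[::2,::2]
cv2.imwrite('pics/l.png',np.hstack([cv2.resize(w['pixels'][140:240,265:365],(600,600),interpolation=cv2.INTER_CUBIC)]))
E
```

```text
box (array([ 0.50471639, -0.17178991,  0.11858469]), np.float64(0.0012171776218996044)) (array([ 0.50566614, -0.17531509,  0.11720913]), np.float64(0.006158089827490378)) [ 0.50404184 -0.16920929  0.12      ] [ 0.50556999 -0.17290562  0.12      ] [ 0.50556481 -0.18061077  0.12      ]
tip (array([ 0.50724896, -0.17462482,  0.15363836]), np.float64(0.0006484346678711701)) pred 0.1504
collar (array([ 0.50699511, -0.17739172,  0.23938932]), np.float64(0.0002499041971118454))
[422.90662972 160.62645147] [221.64191266 186.01012077] [312.99665027 200.75333612] [311.34765217 191.55878278]
```

View pics/l.png

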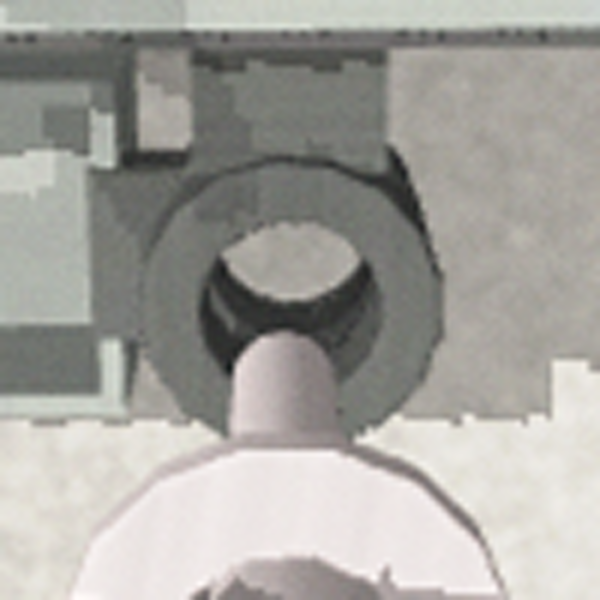

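```bash
python3 -m pendant '[[[-0.1,0.1,1],[0,0,0]],[[-0.1,0.1,2],[0,0,0]],[[-0.1,0.1,3],[0,0,0]],[[-0.1,0.1,4],[0,0,0]],[[-0.1,0.1,5],[0,0,0]],[[-0.1,0.1,6],[0,0,0]],[[-0.1,0.1,7],[0,0,0]],[[-0.1,0.1,8],[0,0,0]]]'
```

```text
t: 17.8
tcp_pos: [0.5052, -0.1727, 0.1688]
tool_rot: [-0.0, 0.751, -0.66, 0.0]
force: [-1.0, -0.1, -0.5]
finger_gap: 0.0232
grasp_force: 30.0
```

```bash
python3 -m pendant '[[[0,0,0.8],[0,0,0]],[[0,0,1.6],[0,0,0]],[[0,0,2.4],[0,0,0]],[[0,0,3],[0,0,0]],[[0,0,3.3],[0,0,0]],[[0,0,3.5],[0,0,0]],[[0,0,3.6],[0,0,0]],[[0,0,3.7],[0,0,0]]]'
```

```text
t: 18.8
tcp_pos: [0.5053, -0.1727, 0.1326]
tool_rot: [-0.0, 0.751, -0.66, 0.0]
force: [-0.5, -0.2, 0.2]
finger_gap: 0.0234
grasp_force: 30.0
```

```bash
python3 -m pendant '[[[0,0,0.05],[0,0,0]],[[0,0,0.1],[0,0,0]],[[0,0,0.15],[0,0,0]],[[0,0,0.2],[0,0,0]],[[0,0,0.25],[0,0,0]],[[0,0,0.3],[0,0,0]],[[0,0,0.3],[0,0,0]],[[0,0,0.3],[0,0,0]]]'
```

```text
t: 19.8
tcp_pos: [0.5052, -0.1727, 0.1297]
tool_rot: [-0.0, 0.751, -0.66, 0.0]
force: [-1.0, -0.2, 2.5]
finger_gap: 0.0231
grasp_force: 30.0
```

Contact with the collar (weight now taken). Release and rise straight up.

```bash
python3 -m pendant '[[[0,0,0],[0,0,0]],[[0,0,0],[0,0,0]],[[0,0,0],[0,0,0]],[[0,0,0],[0,0,0]],[[0,0,0],[0,0,0]],[[0,0,0],[0,0,0]],[[0,0,0],[0,0,0]],[[0,0,0],[0,0,0]]]' 4.5
python3 -m pendant '[[[0,0,-0.5],[0,0,0]],[[0,0,-2],[0,0,0]],[[0,0,-4],[0,0,0]],[[0,0,-7],[0,0,0]],[[0,0,-11],[0,0,0]],[[-4,0,-15],[0,0,0]],[[-9,0,-16],[0,0,0]],[[-13,0,-16],[0,0,0]]]'
python3 - <<'E'
from h import *
c=snap('side','m.png'); a=snap('scene','m2.png'); w=snap('wrist','m4.png')
cr=lambda i,x,y,w,h: cv2.resize(i[y:y+h,x:x+w],(400,300),interpolation=cv2.INTER_CUBIC)
cv2.imwrite('pics/m3.png',np.vstack([np.hstack([cr(c['pixels'],340,110,160,120),cr(a['pixels'],170,150,120,90)]),np.hstack([cr(w['pixels'],180,0,240,180),cr(a['pixels'],0,0,640,400)])]))
E
```

```text
t: 20.8
tcp_pos: [0.5052, -0.1727, 0.1295]
tool_rot: [-0.0, 0.751, -0.66, 0.0]
force: [-0.5, -0.1, -0.9]
finger_gap: 0.0449
grasp_force: 0.0
t: 21.8
tcp_pos: [0.4889, -0.0424, 0.2923]
tool_rot: [-0.002, 0.751, -0.66, 0.002]
force: [-0.3, -0.2, 0.4]
finger_gap: 0.0446
grasp_force: 0.0
```

View pics/m3.png

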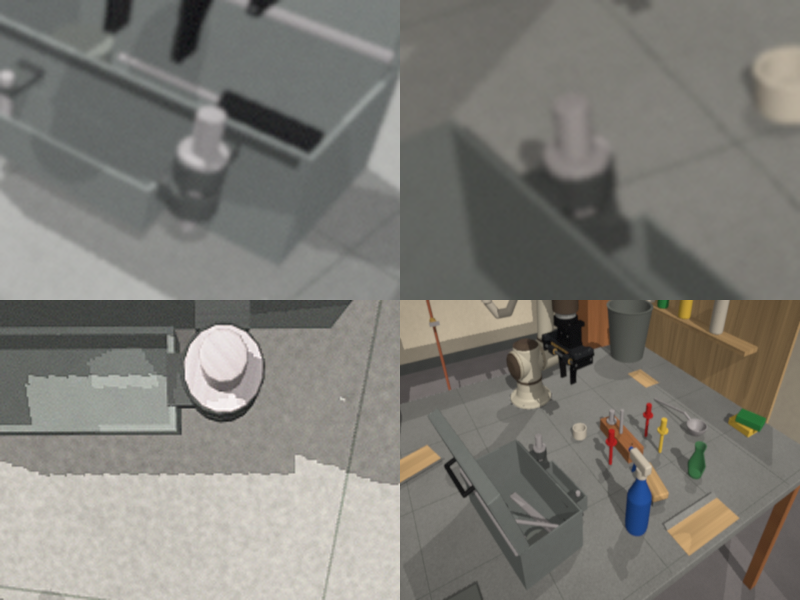

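The pin stands upright with its collar on the upper knuckle, its tip shows below the lower one, and the tray is shut. The robot is clear of everything, so I'm handing in.

```bash
python3 -c "
from plant import ctrl
print(ctrl.close_job())"
```

```text
the job is handed in; nothing more can be done
None
```

The tray is shut, and the long collared pin stands upright through both knuckles with its collar on the upper one; I handed the job in at about 22 s, and no verdict came back.

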